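# Hang the tall rinse cup on the long draining peg

## Robot

A 6-joint arm with a two-finger parallel gripper is mounted at the origin on the work surface. World frame = base frame: x ahead of the robot, y to its left, z up, the work surface at z = 0. Lengths are in mm, angles in rad, forces in N, time in s.
With the tool pointing down it reaches from about 375 to 925 mm from the base axis. Payload 5.7 kg.
Tool frame: the origin (TCP) lies on the centre line of the jaws, within the pads' length; the fingertips stand 22 mm ahead of it and the grasp point (between the pads) lies 3 mm ahead of it; z points along the fingers, y is the direction in which the jaws open and shut (so a half turn about z gives the same grasp; the last joint's range is limited). The gripper opens to 85 mm and grips with 20 to 120 N. Pads are 22 mm wide; open, the fingers measure 114 mm over their backs; the gripper's body (76 mm by 85 mm) begins 54 mm behind the grasp point. The pads swing forward as they close: fully open they stand 13 mm farther back than shut.
Start: joints at [0.991, 0.359, 1.51, -0, 1.272, -0.115], TCP at [268.936, 536.32, 253.267] pointing down, gripper open.
Joint ranges: [-2.97, 2.97], [-1.01, 2.36], [0.21, 2.38], [-0.96, 4.11], [0.2, 2.71], [-2.98, 2.98]. Speed limits (rad/s): [2.39, 2.39, 3.14, 3.14, 3.14, 3.14].

## Interface

Orientations are given as a unit quaternion [x, y, z, w].
In Python, from station import manip, eyes, workorder gives the robot as it stands. The module is installed in compiled form; this text tells all that it offers.
- The arm moves only by the tool jog_arm, never from a script. Its argument "deltas" is a list of rows, each a list of 7 numbers: the shift along the tool's x, y, z in units of 25 mm (1.0 is 25 mm), then the turn, a rotation vector about the tool's x, y, z in units of 6 degrees (1.0 is 6 degrees), then the gripper command: -1 is fully open, 1 is shut, values between are in proportion. A call has 1 to 12 rows; each row shifts and turns the commanded pose from where the row before left it, along the tool's axes as they then stand; what a row does not reach is not made up. A row lasts 1/10 s, in which the tool goes at most 50 mm and 8.59 degrees, less where a joint would pass 70% of its speed; a pose out of reach is approached as far as the arm can. A call is refused whole if a number of a shift passes 1 or a number of a turn 1, either way. A call with a gripper value outside its range is refused whole. The fingers move at their own pace and stop on an object; "grip_force" is the grip in N (left out, the last holds). Time passes only in rows, so rows that do not move let the fingers close. It gives the time, the measured TCP pose, the force and the opening at its end, in the units of the state.
- manip.read_state(): the state, without advancing time (a new reading comes with each control period).
- eyes.camera(name): name is "scene" or "top" or "wrist"; returns a dict with "color" (384x512x3 uint8, red, green, blue), "vertical_fov" (degrees; the focal length in pixels is half the picture's height over the tangent of half this angle, whatever the lens; pixels are square), "cx", "cy" (the principal point, pixels), "rvec" (rotation vector, rad) and "tvec" (3), from world to camera coordinates, as OpenCV has them. Camera axes: x right, y down, z forward; pixel columns grow to the right and rows downward; lengths in mm; the calibration is good to about 2 mm. A picture is of the moment at which its call begins. There is no depth.
- workorder.hand_in(): hands the job in, once; it reports no verdict.
Trained networks look in the newest picture that a camera, given by its name, has taken for a name from the list of things; names that differ only in an ending like _2 or _b are one class to them, and where a whole thing is asked for, a point or a joint stands for the part that bears it (a point fixed in the world has none). Each returns a list of dicts, best first, with "confidence" (0 to 1); they miss things now and then, are a little off and sometimes report something else, mostly with a low value. They report only what shows in the picture. A call takes as long as a camera call.
- eyes.search_frame(camera, target): "position" ([x, y, z] in mm, in world coordinates, good to about 4 mm: the middle of the surface that is visible of it).
- eyes.tip_of(camera, target): "position" ([x, y, z] in mm, in world coordinates, good to about 4 mm: a listed point, or the origin of a listed thing).
The state is a dict: "t": time; "joints": joint angles; "joint_velocities": joint speeds; "joint_torque": joint torques, N m; "position": TCP position; "orientation": TCP orientation; "wrist_force": force on the tool from outside, world axes, zero at the start; "moment": the same for the moment, N m; "finger_gap": finger opening in mm.
Only numpy, scipy, OpenCV 4.12 (cv2) and the standard library are available. Lean on these libraries where they do the work, as an engineer would, in place of code of your own. Each camera call takes 0.05 s, during which the arm holds its last target. There are 200 camera calls.

## Task

Two rinsed white cups stand mouth down on the vanity, where they cannot drain. Hang the taller cup, still mouth down, on the longer of the two leaning pegs of the drying rack, so that its rim sits down all round on the ribs at the foot of the peg; do not let it drop. Leave the shorter cup where it stands.

Things in the scene. Friction and masses are not known exactly. Their poses are not given: they have to be found in the camera images.
- tall_cup_center (a point): Taller white ceramic cup, no handle, straight and round, standing mouth down on the vanity: outside diameter 54 mm, height 90 mm, wall 3.5 mm (mouth 47 mm wide), inside depth 85 mm, about 0.16 kg. The point is on its axis half-way up, 45 mm from rim and closed base. z points along the axis from the mouth to the closed base (up at the start).
- long_peg_seat (a point): Foot of the longer of two fixed round steel pegs on a bamboo tray. Peg 20 mm thick, round tip, leaning 18 degrees, roughly towards the robot. Point: on the peg's axis, level with the tops of 8 radial ribs (reaching 42 mm out, square to the peg). z points up along the peg; tip at z = 70 mm. A cup fully home has its rim flat on the ribs and leans with the peg.
- short_peg_seat (a point): The same point at the foot of the shorter peg, not used: 150 mm beside the longer one, to its left or right, leaning the same way, also 20 mm thick, with its tip at z = 38 mm.
- short_cup_center (a point): Shorter white ceramic cup, mouth down on the vanity, to be left alone: outside diameter 54 mm, height 55 mm. The point is on its axis half-way up; z points from the mouth to the closed base.

How it is judged:
By the outcome, as a careful person would: the job done as asked, in the order asked, and still so for the second after the job is handed in, with the robot touching nothing.
It also fails if it takes over 32 s, if anything falls off the work surface, if the arm or the gripper's body presses on something with over 40 N, if the wrist force passes 120 N, or if a joint passes its speed limit or range.

## Working session

There is one attempt and no reset: what is moved stays moved. The work goes in short steps, Python scripts to look and compute and a tool call to move; the robot and the scene stay as the last step left them, time stands still between calls to the robot, and variables do not carry over. Pictures are saved under pics/ and viewed, about 8 in all and at most 12, crops included, and the job is handed in when it is done.

Besides the shell and the picture viewer there is one more tool, called by a JSON object that holds its "method" and its "body". jog_arm: Moves the arm, as the interface text tells. Its arguments: {"type":"object","properties":{"deltas":{"type":"array","items":{"type":"array","items":{"type":"number"}}},"grip_force":{"type":"number"}},"required":["deltas"]}

```bash
mkdir -p pics; cat > h.py <<'E'
import numpy as np, cv2
from scipy.spatial.transform import Rotation as R
from station import manip, eyes, workorder
def cam(n):
    c=eyes.camera(n); f=c["color"].shape[0]/2/np.tan(np.radians(c["vertical_fov"])/2)
    K=np.array([[f,0,c["cx"]],[0,f,c["cy"]],[0,0,1]]); return c,K
def proj(c,K,P):
    return cv2.projectPoints(np.array(P,float).reshape(-1,1,3),np.array(c["rvec"],float),np.array(c["tvec"],float),K,None)[0].reshape(-1,2)
def ray(c,K,uv):
    Rm=cv2.Rodrigues(np.array(c["rvec"],float))[0]; o=-Rm.T@np.array(c["tvec"],float)
    d=Rm.T@np.linalg.inv(K)@np.array([uv[0],uv[1],1.]); return o,d/np.linalg.norm(d)
def onz(c,K,uv,z):
    o,d=ray(c,K,uv); return o+d*(z-o[2])/d[2]
def save(c,n): cv2.imwrite("pics/"+n+".png",c["color"][:,:,::-1])
E
python3 - <<'E'
from h import *
np.set_printoptions(precision=1,suppress=True)
ims=[]
for n in["scene","top"]:
    c,K=cam(n); ims.append(c["color"]); print(n,K[0,0],ray(c,K,(K[0,2],K[1,2])))
    for t in["tall_cup_center","long_peg_seat","short_peg_seat","short_cup_center"]:
        for r in eyes.tip_of(n,t)[:2]: print(t,np.array(r["position"]),round(r["confidence"],2),proj(c,K,r["position"])[0])
    save(c,n)
s=manip.read_state(); print(s)
E
```

```text
scene 431.65403660504137 (array([1036.7,   -8.5,  823.9]), array([-0.5,  0. , -0.8]))
tall_cup_center [ 542.2 -108.3   47. ] 0.83 [204.1 196. ]
short_peg_seat [588.6 201.   47.8] 0.67 [352.1 209.7]
short_cup_center [ 501.2 -322.9   25. ] 0.9 [108.8 188.8]
top 380.015198093874 (array([432.5, -14.1, 952.2]), array([ 0.1, -0. , -1. ]))
tall_cup_center [ 545.1 -102.    46.3] 0.65 [288.4 195.7]
tall_cup_center [466.4 297.5  45.1] 0.31 [120.7 228.4]
long_peg_seat [465.8 295.2  47.3] 0.66 [121.4 228.6]
short_peg_seat [584.1 203.3  51.3] 0.79 [161.3 179.1]
short_cup_center [ 498.  -320.7   27.4] 0.79 [377.6 216. ]
{'t': 0.5, 'joints': array([ 1. ,  0.4,  1.5,  0. ,  1.3, -0.1]), 'joint_velocities': array([ 0., -0., -0.,  0.,  0., -0.]), 'joint_torque': array([ -0. , -52.7, -27.9,  -0. ,   0. ,  -0. ]), 'position': array([268.9, 536.3, 253.3]), 'orientation': array([ 0.2,  1. , -0. , -0. ]), 'wrist_force': array([-0.1,  1. ,  0.5]), 'moment': array([ 0., -0.,  0.]), 'finger_gap': 85.45748350347519}
```

View pics/scene.png

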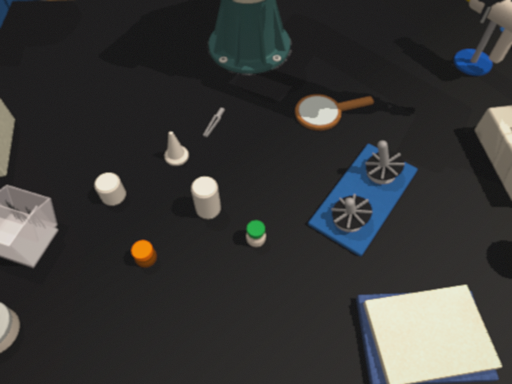

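View pics/top.png

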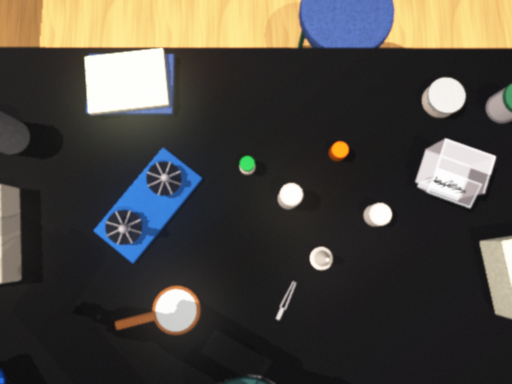

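The scene view shows the tall cup at (206,197), the short cup at (110,189), the long peg at about (383,160) and the short peg at (351,210). This agrees with the networks. Next I'll refine the peg and the cup.

```bash
python3 - <<'E'
from h import *
np.set_printoptions(precision=1,suppress=True)
S=np.array([466,296,47.]);az=np.arctan2(-.788,-.615)
ims=[]
for n,(x,y,w) in {"scene":(335,125,80),"top":(85,190,80)}.items():
    c,K=cam(n); im=c["color"][:,:,::-1].copy()
    hsv=cv2.cvtColor(im,cv2.COLOR_BGR2HSV)
    m=((hsv[...,2]>110)&(hsv[...,1]<60)).astype(np.uint8)
    nl,l,st,ce=cv2.connectedComponentsWithStats(m)
    u=proj(c,K,[543,-104,46])[0]; k=np.argmin(np.linalg.norm(ce[1:]-u,axis=1))+1
    print(n,"blob",st[k],ce[k]," mid ray z45",onz(c,K,ce[k],45))
    th=np.linspace(0,2*np.pi,60)
    P=[[543+27*np.cos(t),-104+27*np.sin(t),z] for t in th for z in(0,90)]
    q=proj(c,K,P); print(" model bbox",q.min(0),q.max(0),"centre",(q.min(0)+q.max(0))/2)
    a=im[y:y+w,x:x+w]; a=cv2.resize(a,None,fx=5,fy=5,interpolation=cv2.INTER_CUBIC)
    b=a.copy()
    ax=np.array([np.sin(.314)*np.cos(az),np.sin(.314)*np.sin(az),np.cos(.314)])
    for d in(0,70):
        p=((proj(c,K,S+d*ax)[0]-[x,y]+.5)*5).astype(int); cv2.circle(b,tuple(p.tolist()),3,(0,0,255),-1)
    ims.append(np.hstack([a,b]))
o=np.vstack(ims); cv2.imwrite("pics/rack.png",cv2.resize(o,(600,600)))
E
```

```text
scene blob [191 176  29  43 955] [205.9 196.3]  mid ray z45 [ 541.9 -104.7   45. ]
 model bbox [190.6 174.2] [220.5 218.1] centre [205.6 196.1]
top blob [277 182  27  27 535] [289.9 195.3]  mid ray z45 [ 546.3 -105.7   45. ]
 model bbox [276.8 182.6] [303.  209.4] centre [289.9 196. ]
```

View pics/rack.png

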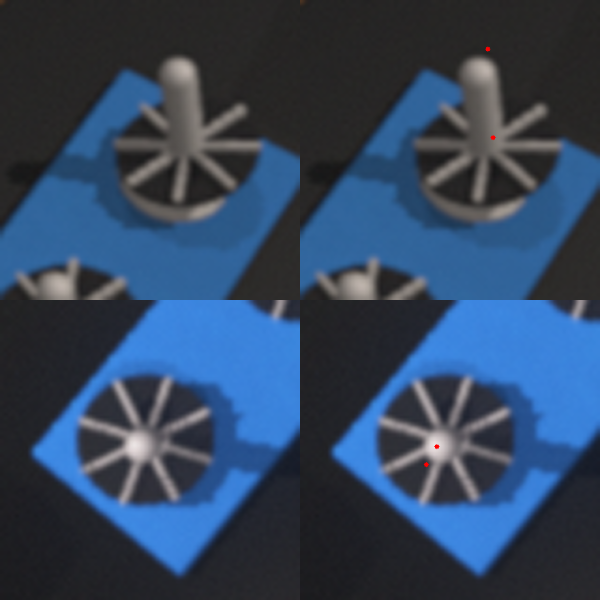

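The crops show the peg dome centre at (178,74) in the scene crop and (139,446) in the top crop, with eight rib ends visible. I'll fit the seat position and lean azimuth to those.

```bash
python3 - <<'E'
from h import *
from scipy.optimize import least_squares
np.set_printoptions(precision=2,suppress=True)
def px(l,x,y,oy): return (np.array(l,float)-[0,oy])/3.75-.5+[x,y]
D={"scene":(px([(145,107),(243,107),(115,143),(262,146),(130,182),(233,185),(178,200)],335,125,0),px([(178,74)],335,125,0)),
"top":(px([(115,381),(168,378),(208,411),(211,461),(176,500),(124,502),(82,468),(80,420)],85,190,300),px([(139,446)],85,190,300))}
C={n:cam(n) for n in D}
def frame(az,tilt): return R.from_euler("ZYZ",[az,tilt,-az]).as_matrix()
def res(p,ns=D,tilt=np.radians(18)):
    M=frame(p[3],tilt); o=[]
    E=[p[:3]+M@[42*np.cos(p[4]+k*np.pi/4),42*np.sin(p[4]+k*np.pi/4),-1] for k in range(8)]
    for n in ns:
        c,K=C[n]; q=proj(c,K,E)
        for r in D[n][0]: d=q-r; o.append(d[np.argmin((d**2).sum(1))])
        o.append(2*(proj(c,K,p[:3]+M@[0,0,60])[0]-D[n][1][0]))
    return np.concatenate(o)
for ns in(["scene","top"],["top"],["scene"]):
    best=min((least_squares(res,[466,296,47,a,f],args=(ns,),x_scale=[1,1,1,.05,.05]) for f in np.arange(0,.78,.2) for a in(-2,-2.6)),key=lambda r:r.cost)
    print(ns,best.x,np.degrees(best.x[3]),best.cost,np.abs(best.fun).max())
b=min((least_squares(lambda p:res(p[:5],D,p[5]),[466,296,47,a,f,.31],x_scale=[1,1,1,.05,.05,.05]) for f in np.arange(0,.78,.2) for a in(-2,-2.6)),key=lambda r:r.cost); print(b.x,b.cost)
for n in D: print(n,np.array([r["position"] for r in eyes.tip_of(n,"long_peg_seat")[:2]]))
E
```

```text
['scene', 'top'] [470.2  291.21  47.5   -1.94   0.47] -111.41553209433836 2.3126128896224167 1.1202339835169255
['top'] [470.53 294.13  38.91  -1.94   0.47] -111.24062984520911 1.7201470468618638 1.1414256958534565
['scene'] [470.63 290.97  48.06  -1.95   0.47] -111.68444906683885 0.4525737052949011 0.6295456916500939
[470.1  291.01  47.45  -1.94   0.47   0.3 ] 2.062299462140951
scene [[468.9 290.3  49.9]]
top [[467.8 296.4  47.8]]
```

```bash
cat >> h.py <<'E'
def axes(): 
    s=manip.read_state(); return np.array(s["position"]),R.from_quat(s["orientation"]).as_matrix(),s
def goto(P,M=None):
    "total tool-frame shift (units) with current orientation, and rotvec (units) of the turn"
    p,m,s=axes(); d=m.T@(np.array(P,float)-p)/25
    r=np.zeros(3) if M is None else R.from_matrix(m.T@M).as_rotvec(degrees=True)/6
    print("t",round(s["t"],2),"pos",p.round(1),"shift",d.round(2),"turn",r.round(2)); return d,r
E
python3 - <<'E'
from h import *
np.set_printoptions(precision=3,suppress=True)
p,m,s=axes(); print(m, s["orientation"])
c,K=cam("wrist"); o,d=ray(c,K,(K[0,2],K[1,2])); print("cam in tool",m.T@(o-p),m.T@d,K[0,0],K[:2,2])
goto([430,330,300])
goto([543.5,-104.5,150])
E
```

```text
[[-0.894  0.448 -0.   ]
 [ 0.448  0.894 -0.   ]
 [-0.    -0.    -1.   ]] [ 0.23   0.973 -0.    -0.   ]
cam in tool [  72.443    0.011 -121.89 ] [-0.284  0.     0.959] 275.75440527451656 [253.535 190.743]
t 0.85 pos [268.9 536.3 253.3] shift [-9.46 -4.49 -1.87] turn [0. 0. 0.]
t 0.85 pos [268.9 536.3 253.3] shift [-21.31 -17.99   4.13] turn [0. 0. 0.]
```

{"method": "jog_arm", "body": {"deltas": [[-0.9,-0.4,0,0,0,0,-1],[-0.9,-0.4,0,0,0,0,-1],[-0.9,-0.4,0,0,0,0,-1],[-0.9,-0.4,0,0,0,0,-1],[-0.9,-0.4,0,0,0,0,-1],[-0.9,-0.4,0,0,0,0,-1],[-0.9,-0.4,0,0,0,0,-1],[-0.9,-0.4,0,0,0,0,-1],[-0.9,-0.4,0,0,0,0,-1],[-0.9,-0.4,0,0,0,0,-1],[0,0,0,0,0,0,-1],[0,0,0,0,0,0,-1]]}}

```text
t: 2.05
position: [425.3, 346.0, 253.3]
orientation: [0.231, 0.973, 0.0, -0.0]
wrist_force: [-0.6, -0.6, -0.1]
finger_gap: 85.4
```

```bash
python3 - <<'E'
from h import *
np.set_printoptions(precision=2,suppress=True)
c,K=cam("wrist"); im=c["color"][:,:,::-1].copy()
np.savez("w1.npz",K=K,rvec=c["rvec"],tvec=c["tvec"])
M=R.from_euler("ZYZ",[-1.94,np.radians(18),1.94]).as_matrix(); S=np.array([470.2,291.2,47.5])
P=[S+M@[42*np.cos(.47+k*np.pi/4),42*np.sin(.47+k*np.pi/4),-1] for k in range(8)]+[S+M@[0,0,60],S]
q=proj(c,K,P); print(q, axes()[0])
x,y=(q[-1]-[80,80]).astype(int).clip(0); print("crop",x,y)
a=cv2.resize(im[y:y+150,x:x+200],None,fx=4,fy=4,interpolation=cv2.INTER_CUBIC)
for u in q: cv2.circle(a,tuple(((u-[x,y]+.5)*4).astype(int).tolist()),2,(0,0,255),-1)
cv2.imwrite("pics/w1.png",a)
print([(np.array(r["position"]),r["confidence"]) for t in("long_peg_seat","short_peg_seat") for r in eyes.tip_of("wrist",t)[:2]])
E
```

```text
[[256.43 241.69]
 [262.38 220.01]
 [249.42 197.62]
 [225.6  189.28]
 [206.42 199.59]
 [202.55 220.97]
 [214.86 241.2 ]
 [236.59 249.84]
 [209.86 242.77]
 [230.97 220.82]] [424.97 346.32 253.29]
crop 150 140
[(array([466.2, 288. ,  45.6]), 0.7), (array([586.5, 195.5,  43.3]), 0.6)]
```

View pics/w1.png

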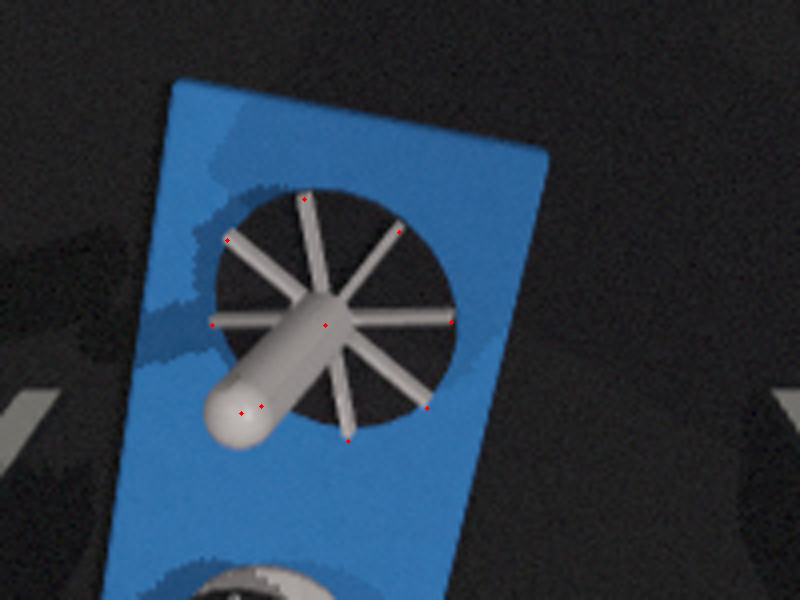

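The overlay is within about 1 px of the picture, so the fit holds. The dome is at about (239,415) and the rib ends lie on the dots. I'll do one joint refit and plan the cup approach.

```bash
python3 - <<'E'
from h import *
from scipy.optimize import least_squares
np.set_printoptions(precision=2,suppress=True)
def px(l,x,y,oy,s=3.75): return (np.array(l,float)-[0,oy])/s-.5+[x,y]
D={"scene":(px([(145,107),(243,107),(115,143),(262,146),(130,182),(233,185),(178,200)],335,125,0),px([(178,74)],335,125,0)),
"top":(px([(115,381),(168,378),(208,411),(211,461),(176,500),(124,502),(82,468),(80,420)],85,190,300),px([(139,446)],85,190,300)),
"wrist":(px([(304,195),(400,225),(454,315),(430,404),(348,437),(213,320),(228,233)],150,140,0,4),px([(239,415)],150,140,0,4))}
C={n:cam(n) for n in D}
def res(p,ns=D):
    M=R.from_euler("ZYZ",[p[3],p[5],-p[3]]).as_matrix(); o=[]
    E=[p[:3]+M@[42*np.cos(p[4]+k*np.pi/4),42*np.sin(p[4]+k*np.pi/4),-1] for k in range(8)]
    for n in ns:
        c,K=C[n]; q=proj(c,K,E)
        for r in D[n][0]: d=q-r; o.append(d[np.argmin((d**2).sum(1))])
        o.append(2*(proj(c,K,p[:3]+M@[0,0,60])[0]-D[n][1][0]))
    return np.concatenate(o)
for ns in(list(D),["wrist"]):
    b=least_squares(lambda p:np.append(res(p,ns),(p[5]-.314)*60),[470,291,47.5,-1.94,.47,.314],x_scale=[1,1,1,.05,.05,.05]); print(ns,b.x,np.degrees(b.x[[3,5]]),b.cost)
goto([543.5,-104.5,180])
E
```

```text
['scene', 'top', 'wrist'] [468.96 292.08  46.23  -1.87   0.47   0.32] [-107.1   18.2] 8.649474133569264
['wrist'] [466.49 294.26  52.36  -1.84   0.47   0.32] [-105.65   18.5 ] 1.1526415253934172
t 2.35 pos [424.7 346.7 253.3] shift [-12.32 -14.02   2.93] turn [0. 0. 0.]
```

{"method": "jog_arm", "body": {"deltas": [[-0.88,-1,0.2,0,0,0,-1],[-0.88,-1,0.2,0,0,0,-1],[-0.88,-1,0.2,0,0,0,-1],[-0.88,-1,0.2,0,0,0,-1],[-0.88,-1,0.2,0,0,0,-1],[-0.88,-1,0.2,0,0,0,-1],[-0.88,-1,0.2,0,0,0,-1],[-0.88,-1,0.2,0,0,0,-1],[-0.88,-1,0.2,0,0,0,-1],[-0.88,-1,0.2,0,0,0,-1],[-0.88,-1,0.2,0,0,0,-1],[-0.88,-1,0.2,0,0,0,-1]]}}

```text
t: 3.55
position: [527.1, -41.3, 193.2]
orientation: [0.23, 0.973, 0.0, 0.0]
wrist_force: [-0.5, 0.3, -0.6]
finger_gap: 85.5
```

{"method": "jog_arm", "body": {"deltas": [[-0.88,-1,0.2,0,0,0,-1],[-0.88,-1,0.2,0,0,0,-1],[0,0,0,0,0,0,-1],[0,0,0,0,0,0,-1]]}}

```text
t: 3.95
position: [543.7, -104.9, 183.1]
orientation: [0.231, 0.973, 0.0, -0.0]
wrist_force: [0.2, 0.4, 0.1]
finger_gap: 85.3
```

```bash
python3 - <<'E'
from h import *
goto([543.5,-104.5,65]); c,K=cam("wrist"); save(c,"w2"); print(proj(c,K,[[543.5,-104.5,90],[543.5,-104.5,0]]))
for n in("wrist","scene","top"):
    if n!="wrist": cam(n)
    print([(np.array(r["position"]).round(1),r["confidence"]) for r in eyes.tip_of(n,"tall_cup_center")[:2]])
E
```

```text
t 3.95 pos [ 543.7 -104.9  183.1] shift [0.01 0.01 4.72] turn [0. 0. 0.]
[[253.80624886 200.77183078]
 [253.72387259 175.5512277 ]]
[]
[(array([ 541.7, -106.2,   47.2]), 0.87)]
[(array([ 545.6, -103.3,   45.7]), 0.55)]
```

View pics/w2.png

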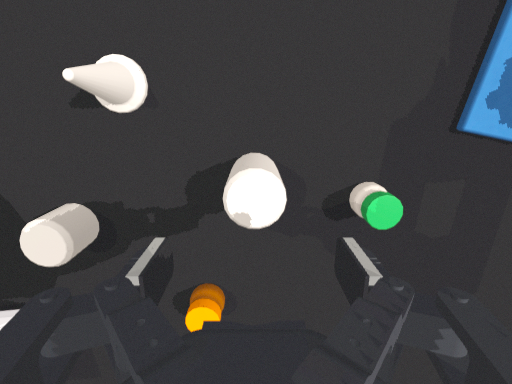

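The wrist view shows the cup's top disc centred at about (255,198), against a prediction of (254,201). The cup is between the fingers, with the bottle and short cup well clear. Descending now.

{"method": "jog_arm", "body": {"deltas": [[0.05,0,0.8,0,0,0,-1],[0,0,0.8,0,0,0,-1],[0,0,0.8,0,0,0,-1],[0,0,0.8,0,0,0,-1],[0,0,0.8,0,0,0,-1],[0,0,0.7,0,0,0,-1],[0,0,0,0,0,0,-1],[0,0,0,0,0,0,0.2],[0,0,0,0,0,0,0.2],[0,0,0,0,0,0,1],[0,0,0,0,0,0,1],[0,0,0,0,0,0,1]], "grip_force": 40}}

```text
t: 5.45
position: [543.5, -104.4, 67.3]
orientation: [0.23, 0.973, -0.0, 0.001]
wrist_force: [-0.8, 1.6, 7.2]
finger_gap: 53.1
```

{"method": "jog_arm", "body": {"deltas": [[0,0,0,0,0,0,1],[0,0,0,0,0,0,1],[0,0,0,0,0,0,1],[0,0,-0.2,0,0,0,1],[0,0,-0.4,0,0,0,1]]}}

```text
t: 5.95
position: [542.0, -104.2, 81.0]
orientation: [0.23, 0.973, -0.0, -0.001]
wrist_force: [-0.1, -0.1, -1.6]
finger_gap: 53.0
```

```bash
python3 - <<'E'
from h import *
np.set_printoptions(precision=3,suppress=True)
az=np.radians(-108);t=np.radians(18);a=np.array([np.sin(t)*np.cos(az),np.sin(t)*np.sin(az),np.cos(t)])
S=np.array([469,292,47.])
p,m,s=axes(); print(s["finger_gap"],s["wrist_force"])
q=R.align_vectors([-a],[m[:,2]])[0]
rv=np.cross(m[:,2],-a); q=R.from_rotvec(rv/np.linalg.norm(rv)*np.arccos(-a@m[:,2]))
M=q.as_matrix()@m; print(M)
for h in (65+110,65): goto(S+a*h,M)
E
```

```text
52.98234989410888 [-0.115 -0.069 -1.6  ]
[[-0.896  0.433  0.095]
 [ 0.441  0.848  0.294]
 [ 0.046  0.306 -0.951]]
t 5.95 pos [ 542.  -104.2   81. ] shift [ 9.4  10.72 -5.29] turn [-2.97  0.44  0.  ]
t 5.95 pos [ 542.  -104.2   81. ] shift [ 9.6  12.06 -1.1 ] turn [-2.97  0.44  0.  ]
```

{"method": "jog_arm", "body": {"deltas": [[0,0,-0.5,0,0,0,1],[0,0,-1,0,0,0,1],[0,0,-1,0,0,0,1],[0,0,-1,0,0,0,1],[0,0,-1,0,0,0,1],[0.5,0.6,-1,0,0,0,1],[0.7,0.8,-0.5,0,0,0,1],[0.8,0.9,0,0,0,0,1],[0.8,0.9,0,0,0,0,1],[0.8,0.9,0,0,0,0,1],[0.8,0.9,0,0,0,0,1],[0.8,0.9,0,0,0,0,1]]}}

```text
t: 7.15
position: [491.9, 86.9, 231.9]
orientation: [0.23, 0.973, 0.0, 0.001]
wrist_force: [0.2, 0.2, -1.6]
finger_gap: 52.9
```

{"method": "jog_arm", "body": {"deltas": [[0.8,0.9,0,0,0,0,1],[0.8,0.9,0,0,0,0,1],[0.8,0.9,0,0,0,0,1],[0.8,0.9,0,0,0,0,1],[0.8,0.7,0,0,0,0,1],[0.4,0.3,0,-0.3,0.04,0,1],[0,0,0,-0.5,0.08,0,1],[0,0,0,-0.8,0.12,0,1],[0,0,0,-0.8,0.12,0,1],[0,0,0,-0.57,0.08,0,1],[0,0,0,0,0,0,1],[0,0,0,0,0,0,1]]}}

```text
t: 8.35
position: [445.8, 237.0, 231.3]
orientation: [0.228, 0.961, 0.155, 0.014]
wrist_force: [-0.0, -0.8, -0.9]
finger_gap: 52.8
```

```bash
cat > st.py <<'E'
from h import *
np.set_printoptions(precision=3,suppress=True)
az=np.radians(-108);t=np.radians(18);a=np.array([np.sin(t)*np.cos(az),np.sin(t)*np.sin(az),np.cos(t)])
S=np.array([469,292,47.])
p,m,s=axes(); print(s["finger_gap"],s["wrist_force"],s["moment"],"tilt err deg",np.degrees(np.arccos(min(1,-a@m[:,2]))))
rv=np.cross(m[:,2],-a); M=R.from_rotvec(rv/np.linalg.norm(rv)*np.arcsin(np.linalg.norm(rv))).as_matrix()@m
for h in (67+85,67): goto(S+a*h,M)
E
python3 st.py; python3 - <<'E'
from h import *
a=[]
for n in("wrist","scene"):
    c,K=cam(n); a.append(c["color"][:,:,::-1])
    print([(np.array(r["position"]).round(1),r["confidence"]) for r in eyes.tip_of(n,"tall_cup_center")[:2]])
cv2.imwrite("pics/w3.png",np.hstack([cv2.resize(a[0],(400,300)),cv2.resize(a[1][60:240,250:490],(400,300))]))
E
```

```text
52.801916773732785 [-0.018 -0.798 -0.949] [-0.235  0.007  0.004] tilt err deg 0.13815865280505574
t 8.35 pos [445.8 237.  231.3] shift [-0.2   0.02  1.67] turn [-0.    0.02  0.  ]
t 8.35 pos [445.8 237.  231.3] shift [-0.19  0.02  5.07] turn [-0.    0.02  0.  ]
[]
[(array([448.7, 242.8, 214.2]), 0.78)]
```

View pics/w3.png

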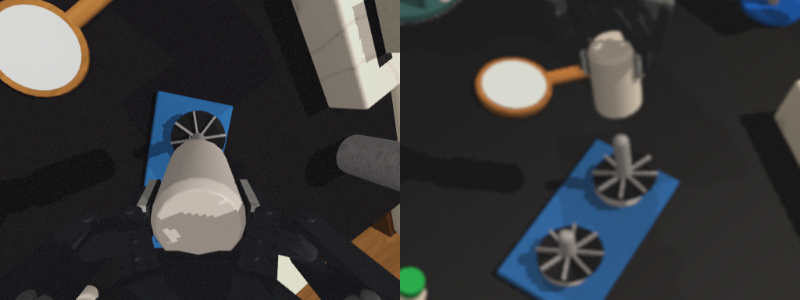

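The cup axis lines up with the peg in the scene crop: the axis extends to about (619,140) and the tip is at (621,140). The tilt error is 0.14°. Inserting in steps and watching the force.

{"method": "jog_arm", "body": {"deltas": [[-0.2,0,0.4,0,0,0,1],[0,0,0.6,0,0,0,1],[0,0,0.6,0,0,0,1],[0,0,0.6,0,0,0,1],[0,0,0.5,0,0,0,1],[0,0,0.5,0,0,0,1],[0,0,0,0,0,0,1]]}}

```text
t: 9.25
position: [457.1, 259.5, 152.6]
orientation: [0.227, 0.961, 0.155, 0.012]
wrist_force: [-0.9, 0.3, -1.6]
finger_gap: 53.0
```

```bash
python3 st.py; python3 - <<'E'
from h import *
a=[]
for n,(x,y) in {"scene":(325,90),"top":(60,165)}.items():
    c,K=cam(n); a.append(cv2.resize(c["color"][y:y+120,x:x+100,::-1],(400,480),interpolation=cv2.INTER_CUBIC))
cv2.imwrite("pics/w4.png",np.hstack(a))
E
```

```text
52.97134112298766 [-0.916  0.343 -1.589] [-0.203  0.073 -0.048] tilt err deg 0.12412382898729209
t 9.25 pos [457.1 259.5 152.6] shift [-0.05  0.02 -1.63] turn [-0.02 -0.01 -0.  ]
t 9.25 pos [457.1 259.5 152.6] shift [-0.05  0.02  1.77] turn [-0.02 -0.01 -0.  ]
```

View pics/w4.png

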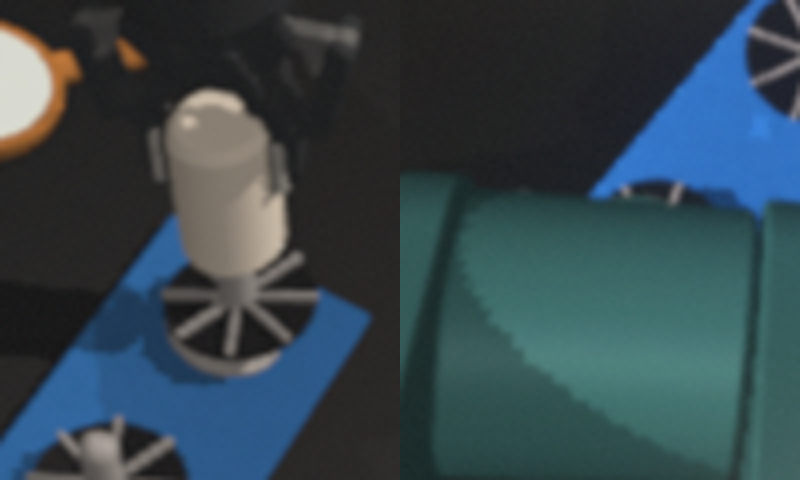

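The cup is over the peg: its rim is at about (235,270) and the foot still shows at (238,290), with no lateral force. Moving closer.

{"method": "jog_arm", "body": {"deltas": [[-0.05,0,0.4,0,0,0,1],[0,0,0.4,0,0,0,1],[0,0,0.4,0,0,0,1],[0,0,0.2,0,0,0,1],[0,0,0,0,0,0,1]]}}

```text
t: 9.85
position: [461.7, 269.0, 120.1]
orientation: [0.228, 0.961, 0.156, 0.012]
wrist_force: [-0.4, 0.3, -1.3]
finger_gap: 52.9
```

{"method": "jog_arm", "body": {"deltas": [[0,0,0.06,0,0,0,1],[0,0,0.06,0,0,0,1],[0,0,0,0,0,0,1]]}}

```text
t: 10.15
position: [462.8, 269.9, 118.4]
orientation: [0.227, 0.961, 0.156, 0.013]
wrist_force: [-0.3, -0.7, -1.4]
finger_gap: 52.6
```

{"method": "jog_arm", "body": {"deltas": [[0,0,0.06,0,0,0,1],[0,0,0.06,0,0,0,1],[0,0,0,0,0,0,1]]}}

```text
t: 10.45
position: [462.9, 270.7, 115.3]
orientation: [0.228, 0.961, 0.156, 0.013]
wrist_force: [0.3, -0.3, -1.4]
finger_gap: 52.7
```

{"method": "jog_arm", "body": {"deltas": [[0,0,0.05,0,0,0,1],[0,0,0.05,0,0,0,1],[0,0,0,0,0,0,1]]}}

```text
t: 10.75
position: [463.1, 271.5, 112.9]
orientation: [0.228, 0.961, 0.156, 0.013]
wrist_force: [0.9, 0.2, -1.8]
finger_gap: 53.0
```

{"method": "jog_arm", "body": {"deltas": [[0,0,0.05,0,0,0,1],[0,0,0,0,0,0,1],[0,0,0,0,0,0,1]]}}

```text
t: 11.05
position: [463.3, 271.8, 111.8]
orientation: [0.227, 0.961, 0.156, 0.013]
wrist_force: [0.0, 0.1, -1.2]
finger_gap: 52.4
```

```bash
python3 st.py; python3 - <<'E'
from h import *
c,K=cam("scene"); x,y=325,100
cv2.imwrite("pics/w5.png",cv2.resize(c["color"][y:y+100,x:x+120,::-1],None,fx=6,fy=6,interpolation=cv2.INTER_CUBIC))
E
```

```text
52.440815802630446 [ 0.015  0.107 -1.169] [-0.255  0.08  -0.019] tilt err deg 0.058426466828040924
t 11.05 pos [463.3 271.8 111.8] shift [ 0.03 -0.01 -3.35] turn [0.   0.01 0.  ]
t 11.05 pos [463.3 271.8 111.8] shift [ 0.03 -0.01  0.05] turn [0.   0.01 0.  ]
```

View pics/w5.png

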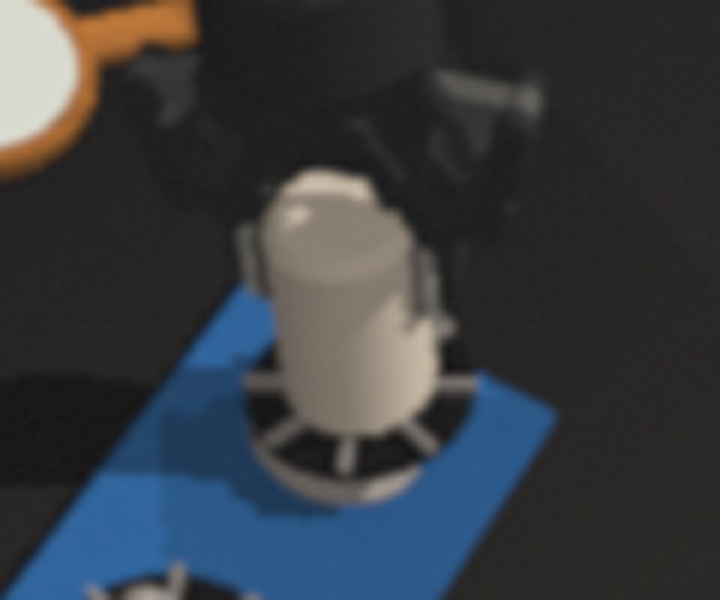

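Nearly seated: the rim's front is at (355,435), with no contact force yet. Stepping down slowly to contact.

{"method": "jog_arm", "body": {"deltas": [[0,0,0.05,0,0,0,1],[0,0,0,0,0,0,1],[0,0,0,0,0,0,1]]}}

```text
t: 11.4
position: [463.5, 272.2, 110.7]
orientation: [0.228, 0.961, 0.156, 0.013]
wrist_force: [0.3, 0.3, -1.6]
finger_gap: 52.9
```

{"method": "jog_arm", "body": {"deltas": [[0,0,0.04,0,0,0,1],[0,0,0,0,0,0,1]]}}

```text
t: 11.6
position: [463.6, 272.3, 110.3]
orientation: [0.227, 0.961, 0.156, 0.014]
wrist_force: [-2.4, -3.5, 5.9]
finger_gap: 52.8
```

{"method": "jog_arm", "body": {"deltas": [[0,0,0.04,0,0,0,1],[0,0,0,0,0,0,1]]}}

```text
t: 11.8
position: [463.7, 272.4, 110.1]
orientation: [0.227, 0.961, 0.156, 0.014]
wrist_force: [-6.9, -9.1, 18.7]
finger_gap: 53.1
```

{"method": "jog_arm", "body": {"deltas": [[0,0,-0.04,0,0,0,1],[0,0,0,0,0,0,1],[0,0,0,0,0,0,1]], "grip_force": 20}}

```text
t: 12.1
position: [463.7, 272.4, 110.3]
orientation: [0.227, 0.961, 0.156, 0.014]
wrist_force: [-2.9, -4.4, 9.3]
finger_gap: 52.5
```

{"method": "jog_arm", "body": {"deltas": [[0,0,0,0,0,0,-0.25],[0,0,0,0,0,0,-0.28],[0,0,0,0,0,0,-0.31],[0,0,0,0,0,0,-0.34],[0,0,0,0,0,0,-0.4],[0,0,0,0,0,0,-0.5],[0,0,0,0,0,0,-0.6],[0,0,0,0,0,0,-0.7],[0,0,0,0,0,0,-0.8],[0,0,0,0,0,0,-1],[0,0,0,0,0,0,-1],[0,0,0,0,0,0,-1]]}}

```text
t: 13.3
position: [463.5, 272.5, 109.7]
orientation: [0.228, 0.961, 0.156, 0.013]
wrist_force: [0.1, -0.1, 1.3]
finger_gap: 85.6
```

```bash
python3 st.py; python3 - <<'E'
from h import *
a=[]
for n,(x,y) in {"scene":(325,100),"wrist":(156,130)}.items():
    c,K=cam(n)
    if n=="wrist": x,y,w,h=100,60,320,320
    else: w=h=100
    a.append(cv2.resize(c["color"][y:y+h,x:x+w,::-1],(400,400),interpolation=cv2.INTER_CUBIC))
cv2.imwrite("pics/w6.png",np.hstack(a))
E
```

```text
85.55720152879604 [ 0.076 -0.127  1.297] [-0.155  0.046  0.032] tilt err deg 0.06045481683384331
t 13.3 pos [463.5 272.5 109.7] shift [ 0.03 -0.01 -3.44] turn [0.   0.01 0.  ]
t 13.3 pos [463.5 272.5 109.7] shift [ 0.03 -0.01 -0.04] turn [0.   0.01 0.  ]
```

View pics/w6.png

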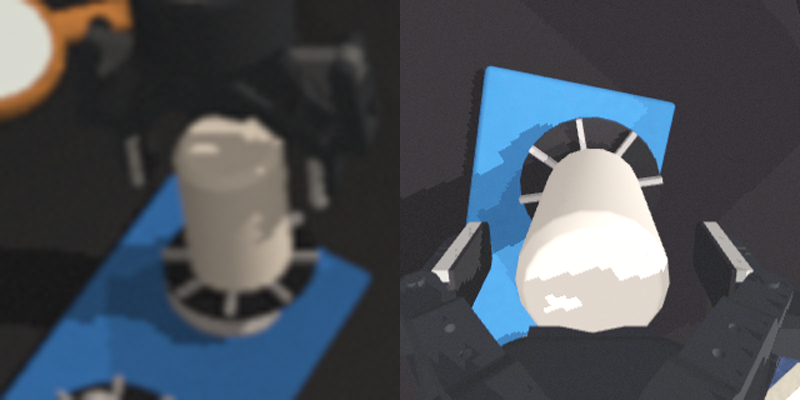

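Released: both pads are clear of the cup. Retreating along the peg axis.

{"method": "jog_arm", "body": {"deltas": [[0,0,-0.2,0,0,0,-1],[0,0,-0.4,0,0,0,-1],[0,0,-0.6,0,0,0,-1],[0,0,-0.8,0,0,0,-1],[0,0,-0.8,0,0,0,-1],[0,0,-0.8,0,0,0,-1],[0,0,-0.8,0,0,0,-1],[0,0,-0.4,0,0,0,-1],[0,0,0,0,0,0,-1],[0,0,0,0,0,0,-1]]}}

```text
t: 14.4
position: [451.8, 237.1, 223.7]
orientation: [0.228, 0.961, 0.156, 0.013]
wrist_force: [0.1, 0.4, -0.4]
finger_gap: 85.4
```

```bash
python3 - <<'E'
from h import *
az=np.radians(-108);t=np.radians(18);Mp=R.from_euler("ZYZ",[az,t,-az]).as_matrix();S=np.array([469,292,47.])
print(axes()[0],axes()[2]["wrist_force"])
a=[]
for n in("scene","wrist"):
    c,K=cam(n); im=c["color"][:,:,::-1].copy()
    cen=proj(c,K,S+Mp@[0,0,45])[0]; w=60 if n=="scene" else 90
    x,y=(cen-w).astype(int).clip(0); k=400/(2*w)
    b=cv2.resize(im[y:y+2*w,x:x+2*w],(400,400),interpolation=cv2.INTER_CUBIC)
    # model outline, offset 0 along lean
    for off in(0,):
      for z in(0,90):
        q=proj(c,K,[S+Mp@[27*np.cos(u),27*np.sin(u),z] for u in np.linspace(0,6.28,40)])
        for u in q: cv2.circle(b,tuple(((u-[x,y]+.5)*k).astype(int).tolist()),1,(0,0,255),-1)
    a.append(b)
    print(n,[(np.array(r["position"]).round(1),r["confidence"]) for r in eyes.tip_of(n,"tall_cup_center")[:2]],"expected",(S+Mp@[0,0,45]).round(1))
    print([(np.array(r["position"]).round(1),r["confidence"]) for r in eyes.tip_of(n,"short_cup_center")[:1]])
cv2.imwrite("pics/w7.png",np.hstack(a))
E
```

```text
[451.83161936 237.14611257 223.74266729] [ 0.0754228   0.40284194 -0.43797696]
scene [(array([465.3, 279.8,  92.7]), 0.96)] expected [464.7 278.8  89.8]
[(array([ 501.5, -322.7,   27.8]), 0.56)]
wrist [] expected [464.7 278.8  89.8]
[]
```

View pics/w7.png

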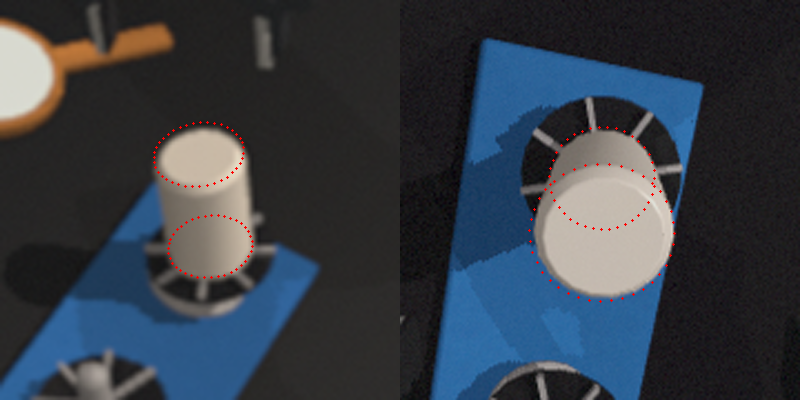

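The cup matches the model of a fully seated cup in both views, to about 1–2 px at rim and base. It leans with the peg, the gripper is clear, and the short cup hasn't moved.

```bash
python3 -c "
from station import workorder,manip
print(workorder.hand_in(), manip.read_state()['t'])"
```

```text
the job is handed in; nothing more can be done
the job is handed in; nothing more can be done
```

The taller cup is hanging mouth down on the longer peg with its rim on the ribs, and I handed the job in at about 14.5 s of the 32 s allowed.

I gripped the cup near its closed base and tilted it 18° to match the peg. I then slid it on along the peg axis until the rim touched the ribs. The highest wrist force I read was about 22 N. I eased off before opening the jaws gradually, then backed straight out.

**Last checks:**
- **Seating:** the outline of a fully seated cup matched the scene and wrist pictures to within about 1–2 px. The network put the cup centre at (465, 280, 93), against (465, 279, 90) expected.
- **Robot:** the gripper is fully open and clear, with the wrist force near zero.
- **Short cup:** the network found it where it stood at the start, at (501, -323).

**Less certain:**
- **Wrist camera:** the cup network found nothing in the wrist picture, so its position there rests on the outline match alone.
- **Peg lean:** the camera fits gave a direction between −106° and −112°; I used −108°.

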